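Fix the swivel hook rack and hang the baskets

TASK

The hook rack on the kitchen counter is swung up and loose. Swing it down until the set screw on its collar points straight down onto the flat on top of the shaft (the hooks are then level), and only then tighten the wing screw clockwise until it stops. Once it is tight, hang every basket on the counter by its handle, each on a double hook of its own, over both prongs; leave the rack still square to the flat and the other kitchen things where they are.

Things in the scene. Friction and masses are not known exactly. Their poses are not given: they have to be found in the camera images.
- rack (a joint): Turn of the rack's collar on the level shaft, rad. 0: set screw upright, square on the shaft's flat (which always faces up), hooks level. Positive: hooks swung up (starts 0.35 to 0.75); range -0.5 to 1.2. About 1 N m of friction, screw tight or not: it stays where left, but over 4 N of push down on a hook of the loaded rack may turn it.
- rack_axis (a point): Centre of the dark collar (52 mm across, 44 long) on the shaft's axis, 265 mm up. Shaft: 28 mm, flat along its top, between two posts 230 mm apart on a fixed stand. Axes turn with the rack: y along the shaft, -x out to the hooks (toward the robot, yawed up to 0.15 rad), z along the set screw. The crossbar (12 mm thick, 400 long along y) lies 60 mm out at -x.
- rack_tab (a point): Grip point of the lever tab on the crossbar between middle and left hooks: 115 mm out from the shaft axis (-x), 80 mm along +y from the collar. Aluminium bar 10 mm thick (y), 20 mm high, ending 140 mm from the axis; 45 mm free to the nearest prong. Pinch it from above, fingers closing along y, and lead it in an arc round the shaft.
- screw (a joint): Turn of the wing screw, rad: 0 slack, grows clockwise seen from its head, stops at 3.0 = tight. Starts between 0 and 0.5. Friction about 0.08 N m; it stays where it is left.
- screw_grip (a point): On the axis of the steel wing screw standing on the collar, 52 mm from the shaft's axis: where to grip its wing (44 mm long, 12 thick, 24 high; its top is 7 mm beyond this point, its foot 17 mm below). x runs along the wing and turns with the screw; z is the screw's axis, out of the collar.
- hook0 (a point): Where a handle bar's middle rests on the +y (left, seen from the robot) double hook (160 mm along +y from the collar): midway between two 8 mm prongs 56 mm apart. Axes: y along crossbar, -x toward the hook tips. Crossbar 50 mm behind; tips 20 mm further out, 25 mm higher. Bring the basket from the front, bar 45 mm above this point (basket body below the prongs), then in and down.
- hook1 (a point): Where a handle bar's middle rests on the middle double hook (0 mm from the collar): midway between two 8 mm prongs 56 mm apart. Axes: y along crossbar, -x toward the hook tips. Crossbar 50 mm behind; tips 20 mm further out, 25 mm higher. Bring the basket from the front, bar 45 mm above this point (basket body below the prongs), then in and down.
- hook2 (a point): Where a handle bar's middle rests on the -y (right) double hook (160 mm along -y from the collar): midway between two 8 mm prongs 56 mm apart. Axes: y along crossbar, -x toward the hook tips. Crossbar 50 mm behind; tips 20 mm further out, 25 mm higher. Bring the basket from the front, bar 45 mm above this point (basket body below the prongs), then in and down.
- caddy: Basket: open rectangular aluminium bin, 76 (x) by 114 (y) by 62 mm high. Handle: rigid 10 mm round bar, 106 mm long along body y, its middle 140 mm above the underside, on 10 mm legs from the +y and -y rims (window 96 mm wide). About 0.13 kg. Origin: centre of the underside, z up. May be absent.
- pail: Basket: round steel pail, 84 mm wide at the foot, 100 mm at the rim, 55 mm high. Handle: rigid 10 mm round bar, 106 mm long along body y, its middle 140 mm above the underside, on 10 mm legs from the +y and -y rims (window 96 mm wide). About 0.13 kg. Origin: centre of the underside, z up. May be absent.
- tray: Basket: shallow white plastic tray, 84 (x) by 116 (y) by 36 mm high, one divider. Handle: rigid 10 mm round bar, 106 mm long along body y, its middle 140 mm above the underside, on 10 mm legs from the +y and -y rims (window 96 mm wide). About 0.13 kg. Origin: centre of the underside, z up. May be absent.
- caddy_grip (a point): Middle of the caddy's handle bar, 140 mm above its underside; axes as the caddy's.
- pail_grip (a point): Middle of the pail's handle bar, 140 mm above its underside; axes as the pail's.
- tray_grip (a point): Middle of the tray's handle bar, 140 mm above its underside; axes as the tray's.
- jar: Bystander: glass storage jar with a wooden cap, 76 mm wide, 115 mm high, standing where a basket could be. Origin under its centre.
- bowl: Bystander: white bowl, 110 mm wide, 50 mm high. Origin under its centre.
- mug: Bystander: white mug, 76 mm wide, 85 mm high. Origin under its centre.
- can: Bystander: tin can, 66 mm wide, 90 mm high. Origin under its centre.
- spoon: Bystander: wooden spoon lying about along x, some 250 mm long.

How it is judged:
On the way, in this order (a step that is already met when the one before it is completed fails the run):
1. the rack is turned so that the set screw is square on the flat (within 0.12 rad), the screw still slack (value of joint rack between -0.12 and 0.12 rad and value of joint screw below 1 rad), for 0.3 s.
2. the wing screw is tight (turned past 2.8 rad), the rack still square on the flat (value of joint rack between -0.12 and 0.12 rad and value of joint screw above 2.8 rad), for 0.3 s.
3. every basket present hangs on a double hook (all of step 2 and ((x of caddy_grip in the frame of hook0 between -0.014 and 0.045 m and y of caddy_grip in the frame of hook0 between -0.025 and 0.025 m and z of caddy_grip in the frame of hook0 between -0.006 and 0.014 m) or (x of caddy_grip in the frame of hook1 between -0.014 and 0.045 m and y of caddy_grip in the frame of hook1 between -0.025 and 0.025 m and z of caddy_grip in the frame of hook1 between -0.006 and 0.014 m) or (x of caddy_grip in the frame of hook2 between -0.014 and 0.045 m and y of caddy_grip in the frame of hook2 between -0.025 and 0.025 m and z of caddy_grip in the frame of hook2 between -0.006 and 0.014 m)) and ((x of pail_grip in the frame of hook0 between -0.014 and 0.045 m and y of pail_grip in the frame of hook0 between -0.025 and 0.025 m and z of pail_grip in the frame of hook0 between -0.006 and 0.014 m) or (x of pail_grip in the frame of hook1 between -0.014 and 0.045 m and y of pail_grip in the frame of hook1 between -0.025 and 0.025 m and z of pail_grip in the frame of hook1 between -0.006 and 0.014 m) or (x of pail_grip in the frame of hook2 between -0.014 and 0.045 m and y of pail_grip in the frame of hook2 between -0.025 and 0.025 m and z of pail_grip in the frame of hook2 between -0.006 and 0.014 m)) and ((x of tray_grip in the frame of hook0 between -0.014 and 0.045 m and y of tray_grip in the frame of hook0 between -0.025 and 0.025 m and z of tray_grip in the frame of hook0 between -0.006 and 0.014 m) or (x of tray_grip in the frame of hook1 between -0.014 and 0.045 m and y of tray_grip in the frame of hook1 between -0.025 and 0.025 m and z of tray_grip in the frame of hook1 between -0.006 and 0.014 m) or (x of tray_grip in the frame of hook2 between -0.014 and 0.045 m and y of tray_grip in the frame of hook2 between -0.025 and 0.025 m and z of tray_grip in the frame of hook2 between -0.006 and 0.014 m))), for 0.2 s.
At the end, for the whole second after the job is handed in: Rack within 0.12 rad of square on the flat, screw past 2.8 rad, and every basket present hangs released, at most swinging (under 0.6 m/s), within 0.8 rad of upright, its bar resting across both prongs of a double hook (bar middle within 25 mm of the hook's middle along y) (all of step 3 and linear speed of each of caddy, pail, tray below 0.6 m/s and angle between each of caddy, pail, tray's own z axis and vertical below 0.8 rad); the robot touches nothing.
It fails at once if the screw is being tightened (between 1.2 and 2.6 rad) while it is more than 0.2 rad off the flat (value of joint screw between 1.2 and 2.6 rad and (value of joint rack above 0.2 rad or value of joint rack below -0.2 rad)).
It fails at once if a basket is put on a hook before the screw is tight (((distance between caddy_grip and hook0 below 0.03 m or distance between caddy_grip and hook1 below 0.03 m or distance between caddy_grip and hook2 below 0.03 m) or (distance between pail_grip and hook0 below 0.03 m or distance between pail_grip and hook1 below 0.03 m or distance between pail_grip and hook2 below 0.03 m) or (distance between tray_grip and hook0 below 0.03 m or distance between tray_grip and hook1 below 0.03 m or distance between tray_grip and hook2 below 0.03 m)) and value of joint screw below 2.6 rad).
It fails at once if one of the other kitchen things is shifted more than 50 mm (distance of any of jar, bowl, mug, can, spoon from where it was at the start of the episode above 0.05 m).
Of caddy, pail, tray only 2 to 3 are there at a start; the rules pass over those that are not, and their reading is None.
At some moment in a run one of caddy, pail, tray may be knocked a few centimetres aside while the robot is not near it.
Once in a run the grip may slacken for a moment while it holds something.
It also fails if it takes over 210 s, if anything falls off the work surface, if the arm or the gripper's body presses on something with over 40 N, if the wrist force passes 120 N, or if a joint passes its speed limit or range.

ROBOT

A 6-joint arm with a two-finger parallel gripper is mounted at the origin on the work surface. World frame = base frame: x ahead of the robot, y to its left, z up, the work surface at z = 0. Lengths are in m, angles in rad, forces in N, time in s.
With the tool pointing down it reaches from about 0.25 to 0.725 m from the base axis. Payload 4 kg.
Tool frame: the origin (TCP) lies on the centre line of the jaws, within the pads' length; the fingertips stand 14 mm ahead of it and the grasp point (between the pads) lies 5 mm behind it; z points along the fingers, y is the line along which they close (so a half turn about z gives the same grasp; the last joint's range is limited). The gripper opens to 85 mm and grips with 20 to 120 N. Pads are 22 mm wide; open, the fingers measure 114 mm over their backs; the gripper's body (76 mm by 85 mm) begins 54 mm behind the grasp point. The pads swing forward as they close: fully open they stand 13 mm farther back than shut.
Start: joints at [1.218, 0.241, 0.005, 1.335, 0, 1.571], TCP at [0.173, 0.469, 0.245] pointing down, gripper open.
Joint ranges: [-2.72, 2.72], [-1.05, 1.87], [-1.09, 1.28], [-1.99, 2.15], [-1.42, 1.44], [-3.14, 3.14]. Speed limits (rad/s): [2.79, 2.79, 3.14, 3.14, 3.14, 3.14].

INTERFACE

Orientations are given as a unit quaternion [w, x, y, z].
In Python, from cell import env gives the robot as it stands. The module is installed in compiled form; this text tells all that it offers.
- The arm moves only by the shell command python3 -m inch 'ROWS' [OPENING] [FORCE]. ROWS is JSON, a list of rows, each an object with "linear": the shift along the tool's x, y, z in cm, a list of three; "dr": the turn, a rotation vector about the tool's x, y, z in rad, a list of three. A call has 1 to 12 rows; each row is the pose to reach, as a shift and turn from the pose commanded when the call began, along the tool's axes at that moment; what a row does not reach only later rows make up. A row lasts 1/8 s, in which the tool goes at most 62.5 mm and 10.7 degrees, less where a joint would pass 70% of its speed; a pose out of reach is approached as far as the arm can. A call with a gripper value outside its range is refused whole. OPENING is the closure, from -1 (fully open) to 1 (shut), set as the call begins (- or left out, the last holds). The fingers move at their own pace and stop on an object; FORCE is the grip in N (left out, the last holds). Time passes only in rows, so rows that repeat a pose let the fingers close. It gives the time, the measured TCP pose, the force, the opening and the grip force at its end, in the units of the state.
- env.observe(): the state, without advancing time (a new reading comes with each control period).
- env.capture(name): name is "side" or "top" or "wrist"; returns a dict with "frame" (420x560x3 uint8, red, green, blue), "camera_matrix" (3x3 intrinsics, pixels), "k1" (the pictures are not rectified: a ray, as slopes to the right and down, at radius r is drawn at 1 + k1 r^2 times it, then the intrinsics apply), "R" (3x3) and "t" (3): a world point X has camera coordinates R X + t. Camera axes: x right, y down, z forward; pixel columns grow to the right and rows downward; lengths in m; the calibration is good to about 2 mm. A picture is of the moment at which its call begins. There is no depth.
- env.finish_job(): hands the job in; it is judged then, once.
The state is a dict: "clock": time; "q": joint angles; "joint_velocities": joint speeds; "effort": joint torques, N m; "eef_pos": TCP position; "tool_rot": TCP orientation; "wrist_force": force on the tool from outside, world axes, zero at the start; "torque": the same for the moment, N m; "finger_gap": finger opening in m; "finger_force": force on a finger pad.
Only numpy, scipy, OpenCV 4.12 (cv2) and the standard library are available. Lean on these libraries where they do the work, as an engineer would, in place of code of your own. Each camera call takes 0.05 s, during which the arm holds its last target. There are 200 camera calls.

## Working session

There is one attempt and no reset: what is moved stays moved. The work goes in short steps, Python scripts to look and compute and a shell command to move; the robot and the scene stay as the last step left them, time stands still between calls to the robot, and variables do not carry over. Pictures are saved under pics/ and viewed, at most 14 in all, crops included, and the job is handed in when it is done.

```bash
mkdir -p pics && cat > h.py <<'E'
import numpy as np, cv2
from cell import env
from scipy.spatial.transform import Rotation as Ro
def shot(cam,name,crop=None,s=1):
    c=env.capture(cam); np.savez(f'pics/{name}.npz',**c)
    f=c['frame'][:,:,::-1]
    if crop: f=f[crop[1]:crop[3],crop[0]:crop[2]]
    if s!=1: f=cv2.resize(f,None,fx=s,fy=s,interpolation=cv2.INTER_CUBIC)
    cv2.imwrite(f'pics/{name}.png',f); return c
def ld(n): return np.load(f'pics/{n}.npz')
def ray(c,u,v):
    K=c['camera_matrix']; k=float(c['k1']); d=np.array([(u-K[0,2])/K[0,0],(v-K[1,2])/K[1,1]])
    x=d.copy()
    for _ in range(30): x=d/(1+k*(x@x))
    r=c['R'].T@np.array([x[0],x[1],1]); o=-c['R'].T@c['t']; return o,r
def at_z(c,u,v,z):
    o,r=ray(c,u,v); return o+r*(z-o[2])/r[2]
def tri(*a):
    A=np.zeros((3,3));b=np.zeros(3)
    for c,u,v in a:
        o,r=ray(c,u,v); r=r/np.linalg.norm(r); P=np.eye(3)-np.outer(r,r); A+=P;b+=P@o
    return np.linalg.solve(A,b)
def proj(c,X):
    p=c['R']@np.asarray(X)+c['t']; x=p[:2]/p[2]; x=x*(1+float(c['k1'])*(x@x)); K=c['camera_matrix']
    return np.array([K[0,0]*x[0]+K[0,2],K[1,1]*x[1]+K[1,2]])
def tool():
    s=env.observe(); w,x,y,z=s['tool_rot']; return np.array(s['eef_pos']),Ro.from_quat([x,y,z,w])
def to(X,yaw=None,Rt=None):
    """shift (cm, tool axes) and rotvec to reach world X with tool down and jaw line y at world yaw (mod pi)"""
    p,R=tool(); 
    if yaw is not None:
        best=None
        for k in (0,np.pi):
            y=np.array([np.cos(yaw+k),np.sin(yaw+k),0]); z=np.array([0,0,-1.]); x=np.cross(y,z)
            T=Ro.from_matrix(np.c_[x,y,z])
            if best is None or (R.inv()*T).magnitude()<best: best=(R.inv()*T).magnitude(); Rt=T
    d=R.inv().apply(np.array(X)-p)*100
    print('lin',d.round(2),'dr',(R.inv()*Rt).as_rotvec().round(3) if Rt is not None else 0)
E
python3 - <<'E'
from h import *
for c in('side','top','wrist'):
    a=shot(c,c+'0'); print(c,(-a['R'].T@a['t']).round(3),a['R'][2].round(2))
s=env.observe();print(s['tool_rot'],s['eef_pos'],s['finger_gap'])
E
```

```text
side [ 0.282 -0.807  0.922] [ 0.24  0.73 -0.64]
top [0.414 0.019 1.342] [ 0.12 -0.01 -0.99]
wrist [0.098 0.497 0.374] [ 0.3  -0.11 -0.95]
[-1.51246993e-04  1.75491948e-01  9.84480506e-01 -8.28298592e-04] [0.17259426 0.46876063 0.24459076] 0.08520844140974969
```

View pics/side0.png

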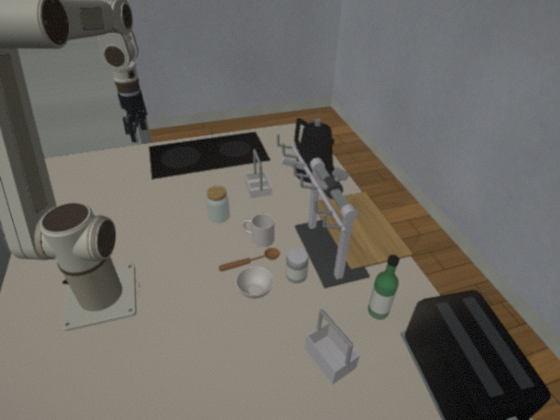

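View pics/top0.png

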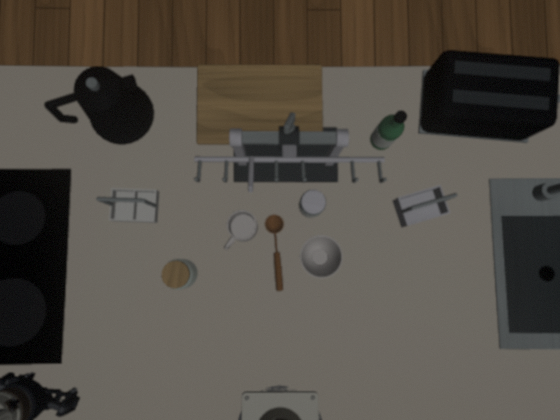

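The top view shows the rack at (195–385, 115–185), the tray at (133,205), the caddy at (420,205), and no pail. I'll enlarge these.

```bash
python3 - <<'E'
from h import *
t=ld('top0')['frame'][:,:,::-1]; s=ld('side0')['frame'][:,:,::-1]
r=lambda f,x0,y0,x1,y1,k: cv2.resize(f[y0:y1,x0:x1],None,fx=k,fy=k,interpolation=cv2.INTER_CUBIC)
a=r(t,190,105,390,200,4)           # 800x380
b=np.hstack([r(t,90,175,170,230,4),r(t,385,175,465,230,4)])  # 640x220
b=cv2.copyMakeBorder(b,0,0,0,160,cv2.BORDER_CONSTANT)
cv2.imwrite('pics/c1.png',np.clip(np.vstack([a,b])*1.6,0,255).astype('uint8'))
cv2.imwrite('pics/c2.png',np.clip(np.hstack([r(s,270,110,370,260,4),r(s,235,140,285,205,4)[:600] if 0 else cv2.copyMakeBorder(np.vstack([r(s,235,140,285,205,4),r(s,300,305,365,385,4)[:, :200] if 0 else r(s,305,305,355,385,4)]),0,20,0,0,cv2.BORDER_CONSTANT)])*1.5,0,255).astype('uint8'))
E
```

```text
(no output)
```

View pics/c1.png

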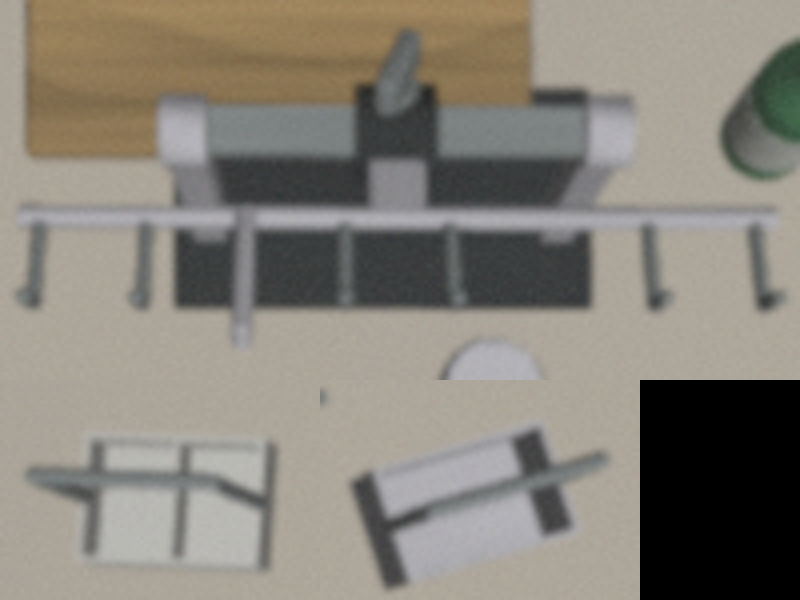

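View pics/c2.png

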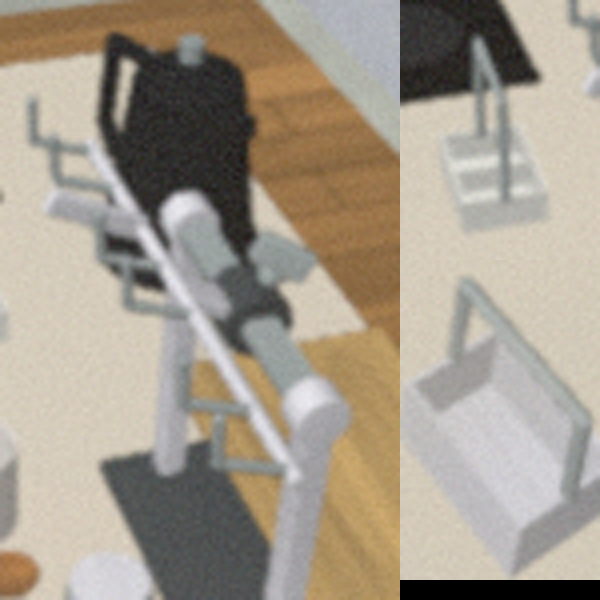

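```bash
cat > fit.py <<'E'
from h import *
from scipy.optimize import least_squares
def rackR(yaw,th): return Ro.from_euler('z',yaw)*Ro.from_euler('y',th)
def fit(obs,x0):
    f=lambda p: np.concatenate([proj(c,np.r_[p[0],p[1],.265]+rackR(p[2],p[3]).apply(L))-px for c,L,px in obs])
    r=least_squares(f,x0,loss='soft_l1'); return r.x,r.fun.reshape(-1,2)
E
python3 - <<'E'
from fit import *
t=ld('top0');s=ld('side0')
T=lambda u,v:np.array([190+u/4,105+v/4]); S=lambda u,v:np.array([270+u/4,110+v/4])
o=[(t,[-.06,.2,0],T(18,215)),(t,[-.06,-.2,0],T(777,218)),(t,[-.14,.08,0],T(242,343)),
(s,[-.06,.2,0],S(95,148)),(s,[-.06,-.2,0],S(293,475)),(s,[-.14,.08,0],S(50,203)),(s,[0,0,0],S(250,310)),(t,[-.0,0,0.026],T(395,110))]
p,r=fit(o,[.55,0,0,.5]); print(p.round(4)); print(r.round(1))
R=rackR(*p[2:]); A=np.r_[p[:2],.265]
print('tab',(A+R.apply([-.115,.08,0])).round(4),'screw',(A+R.apply([0,0,.052])).round(4), proj(t,A+R.apply([0,0,.059])), proj(s,A+R.apply([0,0,.059])))
for n,a,b,c,d in(('tray',(97.5,199.25),(143.75,200.75),(255,150),(260,163.75)),('caddy',(412,208),(456.25,195),(321.75,311.25),(351.25,343.75))):
    e=[at_z(t,*a,.14),at_z(t,*b,.14)]; g=[at_z(s,*c,.14),at_z(s,*d,.14)]
    for w in(e,g): print(n,((w[0]+w[1])/2).round(4),'yaw',np.arctan2(*(w[0]-w[1])[[1,0]]).round(3),np.linalg.norm(w[0]-w[1]).round(3))
for n,u,v,z in(('can',312,203,.09),('mug',243,227,.085),('spoonhead',274,223,.01),('bowl',321,257,.05),('jar',176,274,.115)): print(n,at_z(t,u,v,z).round(3))
to(A+R.apply([-.115,.08,0])+[0,0,.08],p[2]+np.pi/2)
E
```

```text
[ 0.6878 -0.0192 -0.0129  0.4501]
[[-0.  -0.1]
 [-0.2  0.8]
 [-0.2 -0.2]
 [-1.2 -0.8]
 [ 1.1  2.2]
 [-0.8 -0.3]
 [-0.3 -0.4]
 [ 0.6 -2.8]]
tab [0.5853 0.0621 0.315 ] screw [ 0.7104 -0.0195  0.3118] [289.89334616 119.17024311] [342.67743321 170.20388352]
tray [0.5686 0.3783 0.14  ] yaw 1.534 0.109
tray [0.5712 0.383  0.14  ] yaw 1.509 0.097
caddy [ 0.5618 -0.3684  0.14  ] yaw 1.854 0.11
caddy [ 0.5622 -0.3675  0.14  ] yaw 1.873 0.104
can [ 0.566 -0.081  0.09 ]
mug [0.507 0.091 0.085]
spoonhead [0.522 0.013 0.01 ]
bowl [ 0.432 -0.105  0.05 ]
jar [0.393 0.249 0.115]
lin [-52.78 -23.92 -15.  ] dr [-0.002 -0.    -0.34 ]
```

```bash
cat >> fit.py <<'E'
P=np.array([.6878,-.0192,-.0129,.4501])
def rk(L,th,p=None):
    p=P if p is None else p
    return np.r_[p[:2],.265]+rackR(p[2],th).apply(L)
def rkT(th): return Ro.from_matrix(rackR(P[2],th).as_matrix()@np.diag([-1,1,-1]))
E
python3 - <<'E'
from fit import *
to(rk([-.115,.08,.095],.45),Rt=rkT(.45)); to(rk([-.115,.08,-.005],.45),Rt=rkT(.45))
E
```

```text
lin [-56.67 -22.55 -15.56] dr [ 0.075  0.445 -0.335]
lin [-52.57 -23.98  -6.55] dr [ 0.075  0.445 -0.335]
```

```bash
python3 -m inch '[{"linear":[0,0,-6],"dr":[0,0,0]},{"linear":[-2,-1,-12],"dr":[0,0,0]},{"linear":[-7,-3,-16],"dr":[0,0,0]},{"linear":[-13,-5,-16],"dr":[0,0,-0.1]},{"linear":[-19,-7.5,-16],"dr":[0,0,-0.2]},{"linear":[-25,-10,-16],"dr":[0,0,-0.335]},{"linear":[-31,-12,-16],"dr":[0,0.1,-0.335]},{"linear":[-37,-14,-16],"dr":[0,0.2,-0.335]},{"linear":[-43,-17,-16],"dr":[0,0.3,-0.335]},{"linear":[-49,-19.5,-16],"dr":[0.07,0.4,-0.335]},{"linear":[-54.5,-21.5,-15.8],"dr":[0.075,0.445,-0.335]},{"linear":[-56.7,-22.5,-15.6],"dr":[0.075,0.445,-0.335]}]' -1
python3 - <<'E'
from fit import *
to(rk([-.115,.08,.095],.45),Rt=rkT(.45)); to(rk([-.115,.08,-.005],.45),Rt=rkT(.45))
shot('wrist','w1')
E
```

```text
clock: 1.65
eef_pos: [0.5533, 0.0715, 0.3307]
tool_rot: [-0.198, 0.008, 0.98, 0.005]
wrist_force: [-0.4, 0.9, 0.6]
finger_gap: 0.0856
finger_force: 0.0
lin [-4.06 -0.81 -9.29] dr [ 0.009  0.052 -0.001]
lin [-3.54 -0.9   0.69] dr [ 0.009  0.052 -0.001]
```

View pics/w1.png

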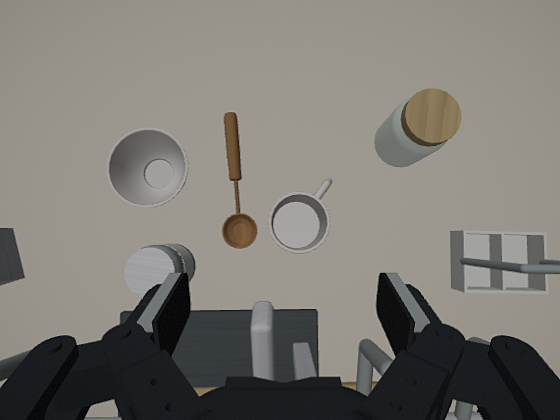

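The tab end appears at (262,305), between the open fingers at (160,310) and (405,310). The tool stopped short of the commanded height, so I'll check whether it has settled.

```bash
python3 -m inch '[{"linear":[0,0,0],"dr":[0,0,0]},{"linear":[0,0,0],"dr":[0,0,0]}]'
python3 - <<'E'
from fit import *
to(rk([-.115,.08,-.005],.45),Rt=rkT(.45)); print(np.round(env.observe()['q'],3))
E
```

```text
clock: 1.95
eef_pos: [0.5523, 0.0747, 0.3357]
tool_rot: [-0.194, 0.006, 0.981, 0.006]
wrist_force: [-0.2, 0.3, -0.0]
finger_gap: 0.0851
finger_force: 0.0
lin [-3.82 -1.23  1.15] dr [0.009 0.06  0.003]
[0.106 0.71  0.903 2.15  0.054 0.108]
```

```bash
python3 -m inch '[{"linear":[0,0,0],"dr":[0,-0.15,0]},{"linear":[0,0,0],"dr":[0,-0.2,0]},{"linear":[0,0,-2],"dr":[0,-0.2,0]},{"linear":[0,-0.6,-4],"dr":[0,-0.2,0]},{"linear":[0,-0.6,-4],"dr":[0,-0.2,0]},{"linear":[0,-0.6,-4],"dr":[0,-0.2,0]}]'
python3 - <<'E'
from fit import *
to(rk([-.115,.08,0],.45)+[0,0,-.005],Rt=rkT(.2)); to(rk([-.115,.08,0],.45)+[0,0,.06],Rt=rkT(.2)); print(np.round(env.observe()['q'],3))
E
```

```text
clock: 2.7
eef_pos: [0.5675, 0.0678, 0.371]
tool_rot: [-0.096, 0.007, 0.995, 0.005]
wrist_force: [-0.1, 0.3, -0.1]
finger_gap: 0.0856
finger_force: 0.0
lin [-2.92 -0.59  5.64] dr [0.009 0.008 0.001]
lin [-1.68 -0.54 -0.74] dr [0.009 0.008 0.001]
[0.103 0.571 0.805 1.996 0.031 0.114]
```

```bash
python3 -m inch '[{"linear":[-1.7,-0.6,-0.7],"dr":[0,0,0]},{"linear":[-2.1,-0.6,1.5],"dr":[0,0,0]},{"linear":[-2.5,-0.6,3.5],"dr":[0,0,0]},{"linear":[-2.9,-0.6,5.6],"dr":[0,0,0]},{"linear":[-2.9,-0.6,5.6],"dr":[0,0,0]}]'
python3 - <<'E'
from fit import *
to(rk([-.115,.08,0],.45)+[0,0,-.005],Rt=rkT(.2)); shot('side','s2',(230,80,380,200),4)
E
```

```text
clock: 3.32
eef_pos: [0.5862, 0.0619, 0.3084]
tool_rot: [-0.096, 0.007, 0.995, 0.005]
wrist_force: [3.8, 0.0, -3.9]
finger_gap: 0.0854
finger_force: 3.2
lin [ 0.12  0.02 -0.14] dr [ 0.009  0.008 -0.   ]
```

View pics/s2.png

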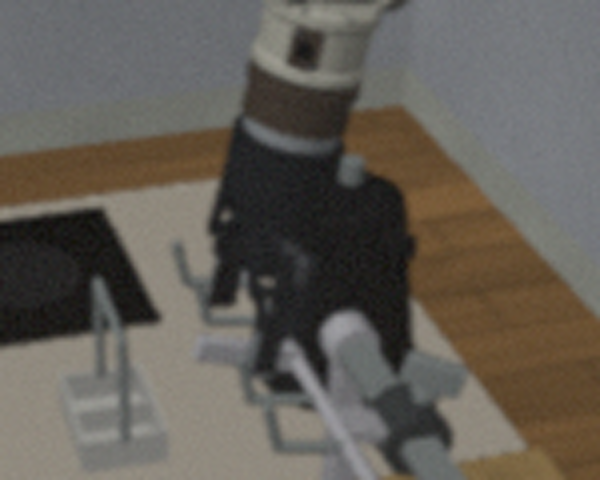

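The fingers straddle the tab, but there is a 4 N contact. The open fingers reach 57 mm to each side and the prongs are only 48 mm away. I'll back up, half close and go in again.

```bash
python3 -m inch '[{"linear":[0.1,0,-1.5],"dr":[0,0,0]},{"linear":[0,0,-4],"dr":[0,0,0]},{"linear":[0,0,-4],"dr":[0,0,0]},{"linear":[0,0,-4],"dr":[0,0,0]},{"linear":[0,0,-4],"dr":[0,0,0]}]' 0
python3 - <<'E'
from fit import *
print(env.observe()['finger_gap'],env.observe()['wrist_force']);to(rk([-.115,.08,0],.45)+[0,0,-.005],Rt=rkT(.2)); shot('side','s3')
E
```

```text
clock: 4.0
eef_pos: [0.5927, 0.0607, 0.3482]
tool_rot: [-0.097, 0.007, 0.995, 0.005]
wrist_force: [0.9, -0.2, 0.9]
finger_gap: 0.0428
finger_force: 0.0
0.04276437041429153 [ 0.87517305 -0.18715083  0.85310379]
lin [-0.02  0.1   3.89] dr [ 0.008  0.005 -0.001]
```

```bash
python3 -m inch '[{"linear":[0,0.1,1.5],"dr":[0,0,0]},{"linear":[0,0.1,3],"dr":[0,0,0]},{"linear":[0,0.1,3.9],"dr":[0,0,0]},{"linear":[0,0.1,3.9],"dr":[0,0,0]}]'
python3 -m inch '[{"linear":[0,0,0],"dr":[0,0,0]},{"linear":[0,0,0],"dr":[0,0,0]},{"linear":[0,0,0],"dr":[0,0,0]},{"linear":[0,0,0],"dr":[0,0,0]}]' 1 40
python3 - <<'E'
from fit import *
for th,ti in((.45,.2),(.35,.17),(.25,.13),(.15,.08),(.05,.03),(0,0),(-.05,0)): to(rk([-.115,.08,0],th)+[0,0,-.005],Rt=rkT(ti))
E
```

```text
clock: 4.55
eef_pos: [0.5852, 0.062, 0.3104]
tool_rot: [-0.097, 0.007, 0.995, 0.005]
wrist_force: [-0.1, 0.2, 0.2]
finger_gap: 0.0429
finger_force: 0.0
clock: 5.05
eef_pos: [0.586, 0.0615, 0.3118]
tool_rot: [-0.096, 0.007, 0.995, 0.004]
wrist_force: [1.5, -2.7, 3.1]
finger_gap: 0.0089
finger_force: 42.1
lin [0.04 0.06 0.19] dr [ 0.008  0.008 -0.001]
lin [0.28 0.05 1.31] dr [ 0.008 -0.022 -0.001]
lin [0.4  0.04 2.45] dr [ 0.008 -0.062 -0.001]
lin [0.41 0.03 3.6 ] dr [ 0.008 -0.112 -0.002]
lin [0.31 0.02 4.75] dr [ 0.008 -0.162 -0.002]
lin [0.21 0.02 5.31] dr [ 0.008 -0.192 -0.002]
lin [0.09 0.02 5.88] dr [ 0.008 -0.192 -0.002]
```

Gripped (gap 8.9 mm). Next I'll lead it down.

```bash
python3 -m inch '[{"linear":[0.15,0,0.6],"dr":[0,-0.01,0]},{"linear":[0.27,0,1.3],"dr":[0,-0.03,0]},{"linear":[0.33,0,1.9],"dr":[0,-0.05,0]},{"linear":[0.4,0,2.5],"dr":[0,-0.07,0]},{"linear":[0.4,0,3],"dr":[0,-0.09,0]},{"linear":[0.4,0,3.6],"dr":[0,-0.12,0]},{"linear":[0.36,0,4.2],"dr":[0,-0.14,0]},{"linear":[0.31,0,4.75],"dr":[0,-0.17,0]},{"linear":[0.21,0,5.3],"dr":[0,-0.2,0]},{"linear":[0.21,0,5.3],"dr":[0,-0.2,0]},{"linear":[0.21,0,5.3],"dr":[0,-0.2,0]}]'
python3 - <<'E'
from fit import *
to(rk([-.115,.08,0],0)+[0,0,-.005],Rt=rkT(0))
a=shot('side','s4');b=shot('top','t4')
r=lambda f,x0,y0,x1,y1,k: cv2.resize(f[y0:y1,x0:x1],None,fx=k,fy=k,interpolation=cv2.INTER_CUBIC)
A=r(a['frame'][:,:,::-1],265,130,365,250,5); B=r(b['frame'][:,:,::-1],260,100,310,220,5)
cv2.imwrite('pics/c4.png',np.clip(np.hstack([A,B])*1.5,0,255).astype('uint8'))
E
```

```text
clock: 6.42
eef_pos: [0.5752, 0.0616, 0.2626]
tool_rot: [0.007, 0.008, 1.0, 0.003]
wrist_force: [0.3, -4.3, 9.0]
finger_gap: 0.009
finger_force: 44.5
lin [0.14 0.06 0.26] dr [ 0.007  0.014 -0.003]
```

View pics/c4.png

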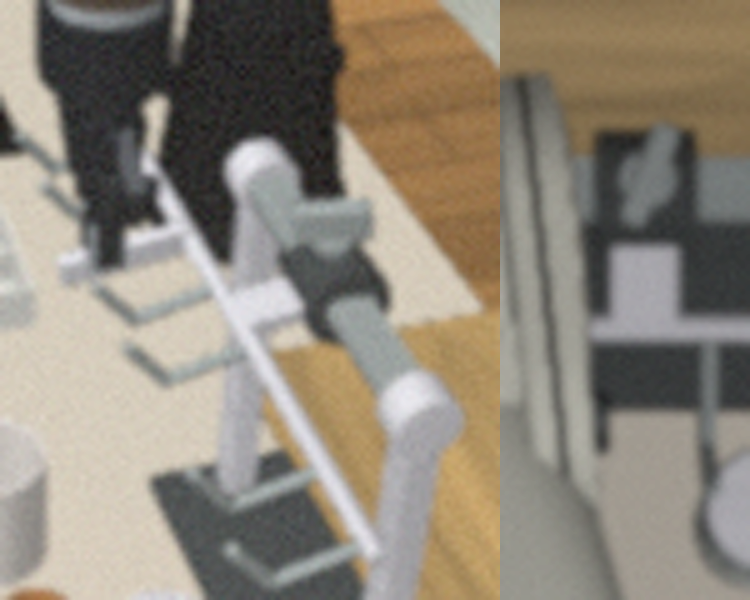

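```bash
python3 - <<'E'
from fit import *
t=ld('top0');s=ld('side0');s4=ld('s4');t4=ld('t4')
S=lambda u,v:np.array([265+u/5,130+v/5])
pts=[(s4,[-.06,.2,0],S(150,160)),(s4,[-.06,-.2,0],S(372,555)),(s4,[-.14,.08,0],S(62,268)),(t4,[0,0,.059],np.array([290,135.6]))]
# joint fit: x,y,yaw,th0,th1
T=lambda u,v:np.array([190+u/4,105+v/4]); S0=lambda u,v:np.array([270+u/4,110+v/4])
o=[(t,[-.06,.2,0],T(18,215)),(t,[-.06,-.2,0],T(777,218)),(t,[-.14,.08,0],T(242,343)),
(s,[-.06,.2,0],S0(95,148)),(s,[-.06,-.2,0],S0(293,475)),(s,[-.14,.08,0],S0(50,203))]
f=lambda p:np.concatenate([proj(c,rk(L,p[3+(i>=len(o))],p))-x for i,(c,L,x) in enumerate(o+pts)])
r=least_squares(f,[.688,-.02,0,.45,0],loss='soft_l1');print(r.x.round(4));print(r.fun.reshape(-1,2).round(1))
to(rk([-.115,.08,0],0,r.x[:4])+[0,0,-.005]); print(proj(t4,rk([0,0,.059],0)),rk([0,0,.052],0,r.x[:4]))
E
```

```text
[ 0.6879 -0.0196 -0.0197  0.4468 -0.1502]
[[ 0.1 -0.7]
 [-0.2  1.5]
 [-0.5 -0.3]
 [-0.8 -0.8]
 [ 0.5  2.4]
 [-0.7 -0.3]
 [-3.9 -6.2]
 [ 0.7  1. ]
 [ 0.   0.9]
 [ 0.1 -0.8]]
lin [0.08 0.09 0.26] dr 0
[289.93780191 130.5159423 ] [ 0.68785818 -0.01961225  0.317     ]
```

```bash
python3 - <<'E'
from fit import *
t=ld('top0');s=ld('side0');s4=ld('s4');t4=ld('t4')
T=lambda u,v:np.array([190+u/4,105+v/4]); S0=lambda u,v:np.array([270+u/4,110+v/4]); S=lambda u,v:np.array([265+u/5,130+v/5])
print('axis',at_z(t,*T(185,130),.265),at_z(t,*T(612,130),.265),at_z(t,*T(395,131),.265))
for a,b in((T(18,215),S0(95,148)),(T(777,218),S0(293,475)),(T(242,343),S0(50,203))): print('pt0',tri((t,*a),(s,*b)).round(4))
for th in(.1,.05,0,-.05,-.1,-.15,-.2): print(th,[ (proj(c,rk(L,th))-q).round(1) for c,L,q in((s4,[-.06,-.2,0],S(372,555)),(s4,[-.14,.08,0],S(62,268)),(t4,[0,0,.059],[290,135.6]),(s4,[0,0,.059],S(333,210)))])
E
```

```text
axis [0.68851437 0.09554764 0.265     ] [ 0.68758511 -0.13673518  0.265     ] [ 0.68759336 -0.01867961  0.265     ]
pt0 [0.6387 0.1817 0.2872]
pt0 [ 0.63   -0.2169  0.2976]
pt0 [0.5637 0.0617 0.325 ]
0.1 [array([ 1.8, -3.5]), array([-0.4, -8.7]), array([-0.1, -7.8]), array([ 4.7, -2.4])]
0.05 [array([ 1.6, -2.6]), array([-0.5, -6.7]), array([-0.1, -6.5]), array([ 3.7, -2.3])]
0 [array([ 1.4, -1.7]), array([-0.6, -4.7]), array([-0.1, -5.1]), array([ 2.7, -2.2])]
-0.05 [array([ 1.3, -0.9]), array([-0.6, -2.8]), array([-0.1, -3.7]), array([ 1.7, -2. ])]
-0.1 [array([1.2, 0. ]), array([-0.4, -0.9]), array([-0.1, -2.3]), array([ 0.7, -1.7])]
-0.15 [array([1.2, 0.8]), array([-0.1,  1. ]), array([-0.1, -0.8]), array([-0.3, -1.5])]
-0.2 [array([1.3, 1.7]), array([0.2, 2.8]), array([-0.1,  0.6]), array([-1.3, -1.1])]
```

The visual evidence agrees on about −0.13 rad: my first open-finger descent had pushed the prongs down. I'll lift the tab about 14 mm and check.

```bash
python3 -m inch '[{"linear":[0,0,-0.5],"dr":[0,0,0]},{"linear":[0,0,-1.0],"dr":[0,0,0]},{"linear":[0,0,-1.4],"dr":[0,0,0]},{"linear":[0,0,-1.4],"dr":[0,0,0]},{"linear":[0,0,-1.4],"dr":[0,0,0]}]'
python3 - <<'E'
from fit import *
a=shot('side','s5');b=shot('top','t5')
r=lambda f,x0,y0,x1,y1,k: cv2.resize(f[y0:y1,x0:x1],None,fx=k,fy=k,interpolation=cv2.INTER_CUBIC)
A=r(a['frame'][:,:,::-1],265,130,365,250,5); B=r(b['frame'][:,:,::-1],260,100,310,220,5)
cv2.imwrite('pics/c5.png',np.clip(np.hstack([A,B])*1.5,0,255).astype('uint8'))
E
```

```text
clock: 7.15
eef_pos: [0.5747, 0.0616, 0.271]
tool_rot: [0.003, 0.008, 1.0, 0.003]
wrist_force: [7.9, -2.5, -8.5]
finger_gap: 0.0087
finger_force: 41.8
```

View pics/c5.png

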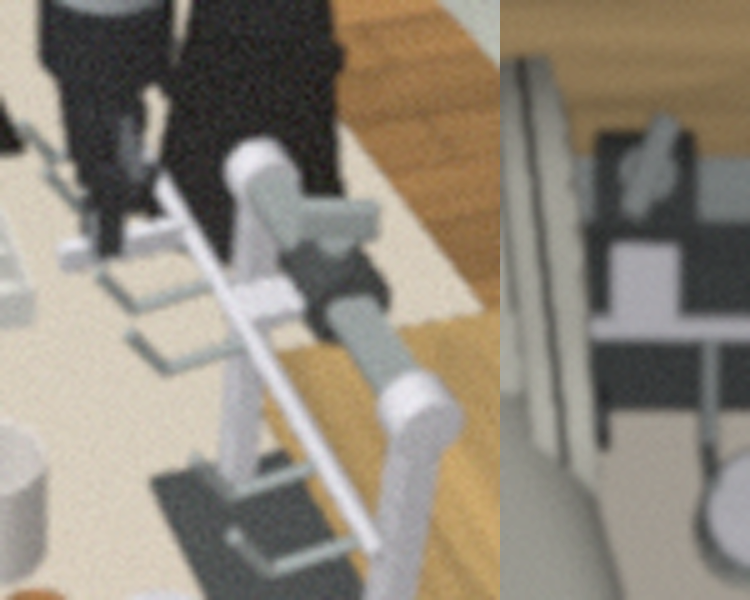

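```bash
python3 -m inch '[{"linear":[0,0,-0.4],"dr":[0,0,0]},{"linear":[0,0,-0.8],"dr":[0,0,0]},{"linear":[0,0,-0.8],"dr":[0,0,0]},{"linear":[0,0,-0.8],"dr":[0,0,0]}]'
python3 -m inch '[{"linear":[0,0,0],"dr":[0,0,0]},{"linear":[0,0,0],"dr":[0,0,0]},{"linear":[0,0,0],"dr":[0,0,0]}]' 0
python3 -m inch '[{"linear":[0,0,-3],"dr":[0,0,0]},{"linear":[0,0,-7],"dr":[0,0,0]},{"linear":[6,0,-9],"dr":[0,0,0]},{"linear":[12,4,-9],"dr":[0,0,0]},{"linear":[18,10,-9],"dr":[0,0,0]},{"linear":[18,16,-9],"dr":[0,0,0]},{"linear":[18,16,-9],"dr":[0,0,0]}]' 0
python3 - <<'E'
from fit import *
a=shot('side','s6');b=shot('top','t6')
r=lambda f,x0,y0,x1,y1,k: cv2.resize(f[y0:y1,x0:x1],None,fx=k,fy=k,interpolation=cv2.INTER_CUBIC)
A=r(a['frame'][:,:,::-1],265,130,365,250,4); B=r(b['frame'][:,:,::-1],190,105,390,200,4)
im=np.zeros((600,800,3),'uint8'); 
A=r(a['frame'][:,:,::-1],270,135,350,245,2); im[:380]=B; im[380:,:160]=A
im[380:,200:]=r(a['frame'][:,:,::-1],270,135,370,190,4)[:220,:600] if 0 else cv2.copyMakeBorder(r(a['frame'][:,:,::-1],268,145,368,200,4),0,0,0,200,cv2.BORDER_CONSTANT)
cv2.imwrite('pics/c6.png',np.clip(im*1.6,0,255).astype('uint8'))
E
```

```text
clock: 7.75
eef_pos: [0.5746, 0.0616, 0.2785]
tool_rot: [0.003, 0.008, 1.0, 0.003]
wrist_force: [8.4, -3.8, -11.2]
finger_gap: 0.0089
finger_force: 40.7
clock: 8.12
eef_pos: [0.5732, 0.0628, 0.2819]
tool_rot: [0.004, 0.008, 1.0, 0.004]
wrist_force: [-0.3, -0.6, -0.1]
finger_gap: 0.0424
finger_force: 0.0
clock: 9.0
eef_pos: [0.3935, 0.2269, 0.3725]
tool_rot: [0.004, 0.006, 1.0, 0.005]
wrist_force: [0.6, -0.2, 0.2]
finger_gap: 0.0426
finger_force: 0.0
```

View pics/c6.png

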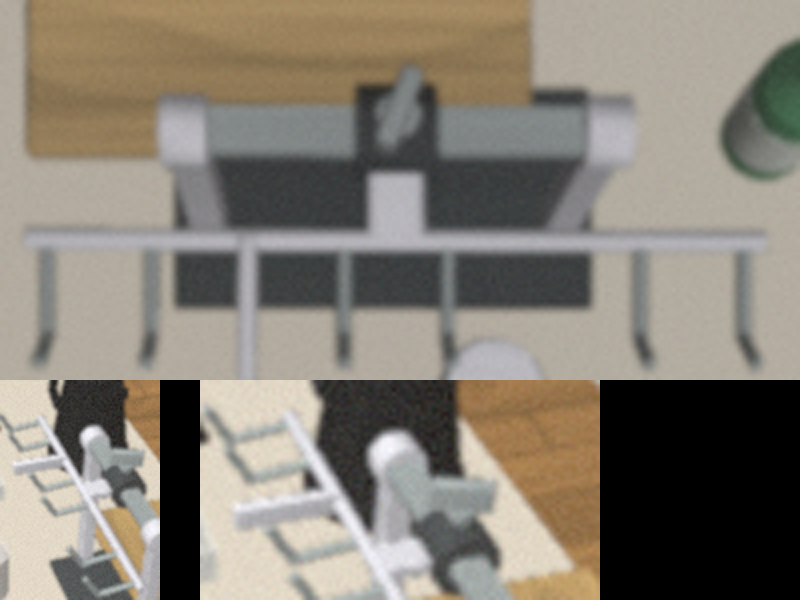

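```bash
python3 - <<'E'
from fit import *
t=ld('t6');s=ld('s6')
T=lambda u,v:np.array([190+u/4,105+v/4]); S=lambda u,v:np.array([268+(u-200)/4,145+(v-380)/4])
o=[(t,[-.06,.2,0],T(25,237)),(t,[-.06,-.2,0],T(767,242)),(t,[0,0,.059],T(401,106)),(s,[-.06,.2,0],S(291,413)),(s,[-.14,.08,0],S(237,515)),(s,[-.06,-.2,0],np.array([338.7,236])),(t,[0,.116,0],T(185,130)),(t,[0,-.116,0],T(612,130)),(s,[0,0,.059],S(465,484))]
p,r=fit(o,[.688,-.019,0,0]);print(p.round(4));print(r.round(1))
W=rackR(*p[2:])
a=at_z(t,*T(410,70),.324);b=at_z(t,*T(388,143),.324); print('wing',np.arctan2(*(a-b)[[1,0]]),np.linalg.norm(a-b),(a+b)/2)
c,d=at_z(s,*S(428,490),.318),at_z(s,*S(495,492),.318);print(c,d,np.arctan2(*(d-c)[[1,0]]))
X=rk([0,0,.052],p[3],p);print(X,env.observe()['q'])
E
```

```text
[ 0.6871 -0.0198 -0.0149  0.0064]
[[ 0.2 -0.2]
 [-0.   0.5]
 [-0.  -0.8]
 [-0.3  0.3]
 [-0.6 -0. ]
 [ 1.8  3.4]
 [-0.3 -0.1]
 [-0.4  1. ]
 [ 0.  -1. ]]
wing -0.294296682902047 0.04013408032394848 [ 0.68549854 -0.01880489  0.324     ]
[ 0.66230182 -0.01600078  0.318     ] [ 0.70553735 -0.03099587  0.318     ] -0.3338419284421574
[ 0.68743132 -0.01980278  0.31699895] [0.51916544 0.12209593 0.1848982  1.62235795 0.00433187 0.52990815]
```

```bash
python3 - <<'E'
from fit import *
to([.687,-.0195,.40],1.571); to([.687,-.0195,.40],1.26)
E
python3 -m inch '[{"linear":[-5,-4.2,-1],"dr":[0,0,-0.15]},{"linear":[-10,-8.4,-2],"dr":[0,0,-0.3]},{"linear":[-14.8,-12.3,-3],"dr":[0,0,-0.45]},{"linear":[-19.8,-16.5,-3],"dr":[0,0,-0.6]},{"linear":[-24.8,-20.6,-3],"dr":[0,0,-0.75]},{"linear":[-29.5,-24.6,-3],"dr":[0,0,-0.9]},{"linear":[-29.5,-24.6,-3],"dr":[0,0,-1.08]},{"linear":[-29.5,-24.6,-3],"dr":[0,0,-1.26]},{"linear":[-29.5,-24.6,-3],"dr":[0,0,-1.44]},{"linear":[-29.5,-24.6,-3],"dr":[0,0,-1.62]},{"linear":[-29.5,-24.6,-3],"dr":[0,0,-1.8]},{"linear":[-29.5,-24.6,-3],"dr":[0,0,-1.8]}]' 0
python3 - <<'E'
from fit import *
print(env.observe()['q']); to([.687,-.0195,.40],1.26)
E
```

```text
lin [-29.58 -24.27  -2.81] dr [ 0.009  0.008 -0.011]
lin [-29.58 -24.27  -2.81] dr [0.01  0.006 0.3  ]
clock: 10.6
eef_pos: [0.6846, -0.0275, 0.4005]
tool_rot: [-0.006, 0.777, -0.629, 0.001]
wrist_force: [-1.3, 0.4, -0.4]
finger_gap: 0.0428
finger_force: 0.0
[-0.04362471  0.76944705  1.27448885  2.06753488  0.00826361 -1.82474042]
lin [-0.73 -0.4   0.06] dr [-0.012  0.    -1.05 ]
```

```bash
python3 -m inch '[{"linear":[-0.7,-0.4,0.5],"dr":[0,0,-0.18]},{"linear":[-0.7,-0.4,1],"dr":[0,0,-0.36]},{"linear":[-0.7,-0.4,1],"dr":[0,0,-0.54]},{"linear":[-0.7,-0.4,1],"dr":[0,0,-0.72]},{"linear":[-0.7,-0.4,1],"dr":[0,0,-0.9]},{"linear":[-0.7,-0.4,1],"dr":[0,0,-1.05]},{"linear":[-0.7,-0.4,1],"dr":[-0.012,0,-1.05]},{"linear":[-0.7,-0.4,1],"dr":[-0.012,0,-1.05]}]' 0
python3 - <<'E'
from fit import *
print(env.observe()['q']); to([.687,-.0195,.312],1.26)
E
```

```text
clock: 11.6
eef_pos: [0.6874, -0.0187, 0.3902]
tool_rot: [-0.0, 0.988, -0.155, -0.0]
wrist_force: [0.3, 0.0, -0.5]
finger_gap: 0.0426
finger_force: 0.0
[-2.72435920e-02  7.70125994e-01  1.24565748e+00  2.04657491e+00
  2.33334074e-04 -2.85834569e+00]
lin [-0.01  0.09  7.82] dr [-0.  0.  0.]
```

```bash
python3 -m inch '[{"linear":[0,0.1,3],"dr":[0,0,0]},{"linear":[0,0.1,5],"dr":[0,0,0]},{"linear":[0,0.1,6.5],"dr":[0,0,0]},{"linear":[0,0.1,7.8],"dr":[0,0,0]},{"linear":[0,0.1,7.8],"dr":[0,0,0]}]' 0
python3 -m inch '[{"linear":[0,0,0],"dr":[0,0,0]},{"linear":[0,0,0],"dr":[0,0,0]},{"linear":[0,0,0],"dr":[0,0,0]},{"linear":[0,0,0],"dr":[0,0,0]}]' 1 30
python3 - <<'E'
from fit import *
s=env.observe();print(s['q'],s['wrist_force'],s['torque']); to([.687,-.0195,.312],1.26)
E
```

```text
clock: 12.22
eef_pos: [0.6863, -0.0194, 0.3111]
tool_rot: [0.0, 0.988, -0.154, -0.001]
wrist_force: [-0.2, -0.0, 0.6]
finger_gap: 0.0426
finger_force: 0.0
clock: 12.72
eef_pos: [0.6872, -0.0192, 0.3133]
tool_rot: [-0.0, 0.988, -0.153, 0.001]
wrist_force: [0.1, 1.5, 3.3]
finger_gap: 0.0214
finger_force: 29.6
[-2.82207664e-02  6.59642885e-01  8.28675691e-01  1.73802297e+00
  6.07269538e-04 -2.86277542e+00] [0.1339503  1.4561464  3.27213345] [0.12592832 0.00748678 0.00245625]
lin [-0.01  0.03  0.13] dr [-0.001 -0.002  0.004]
```

The gap is 21 mm, so the tips are probably on the screw's hub. I'll regrip 8 mm higher.

```bash
python3 -m inch '[{"linear":[0,0,0],"dr":[0,0,0]},{"linear":[0,0,0],"dr":[0,0,0]},{"linear":[0,0,-0.8],"dr":[0,0,0]},{"linear":[0,0,-0.8],"dr":[0,0,0]}]' 0
python3 -m inch '[{"linear":[0,0,0],"dr":[0,0,0]},{"linear":[0,0,0],"dr":[0,0,0]},{"linear":[0,0,0],"dr":[0,0,0]},{"linear":[0,0,0],"dr":[0,0,0]}]' 1 30
python3 - <<'E'
from fit import *
s=env.observe();print(s['wrist_force'],s['torque']); to([.687,-.0195,.312],1.26)
E
```

```text
clock: 13.22
eef_pos: [0.6873, -0.0195, 0.3215]
tool_rot: [-0.0, 0.988, -0.153, 0.001]
wrist_force: [0.0, -0.8, -0.5]
finger_gap: 0.0428
finger_force: 0.0
clock: 13.72
eef_pos: [0.687, -0.0192, 0.3205]
tool_rot: [-0.0, 0.988, -0.153, 0.0]
wrist_force: [0.9, 0.9, 0.2]
finger_gap: 0.011
finger_force: 33.1
[0.88117178 0.85047557 0.21456953] [ 0.14415872 -0.15684591 -0.03604311]
lin [0.01 0.03 0.84] dr [-0.001 -0.     0.004]
```

```bash
python3 -m inch '[{"linear":[0,0,0],"dr":[0,0,0.17]},{"linear":[0,0,0],"dr":[0,0,0.34]},{"linear":[0,0,0],"dr":[0,0,0.51]},{"linear":[0,0,0],"dr":[0,0,0.68]},{"linear":[0,0,0],"dr":[0,0,0.85]},{"linear":[0,0,0],"dr":[0,0,1.02]},{"linear":[0,0,0],"dr":[0,0,1.19]},{"linear":[0,0,0],"dr":[0,0,1.36]},{"linear":[0,0,0],"dr":[0,0,1.53]},{"linear":[0,0,0],"dr":[0,0,1.7]},{"linear":[0,0,0],"dr":[0,0,1.87]},{"linear":[0,0,0],"dr":[0,0,2.0]}]'
python3 -m inch '[{"linear":[0,0,0],"dr":[0,0,0.15]},{"linear":[0,0,0],"dr":[0,0,0.3]},{"linear":[0,0,0],"dr":[0,0,0.4]},{"linear":[0,0,0],"dr":[0,0,0.4]}]'
python3 - <<'E'
from fit import *
s=env.observe();print(s['q'],s['wrist_force'],s['torque'])
E
```

```text
clock: 15.22
eef_pos: [0.6871, -0.019, 0.3205]
tool_rot: [0.0, -0.404, 0.915, 0.0]
wrist_force: [0.6, 1.3, -0.7]
finger_gap: 0.011
finger_force: 32.4
clock: 15.72
eef_pos: [0.6872, -0.0191, 0.3205]
tool_rot: [0.0, -0.216, 0.976, 0.0]
wrist_force: [0.6, 2.0, 0.0]
finger_gap: 0.0114
finger_force: 32.5
[-2.81337053e-02  6.65276585e-01  8.57355263e-01  1.76223312e+00
  8.59402697e-04 -4.63980787e-01] [0.58005837 2.04716012 0.01510547] [ 0.30902909 -0.26454912 -0.09796428]
```

```bash
for i in 1 2 3 4; do python3 -m inch '[{"linear":[0,0,0],"dr":[0,0,0.08]},{"linear":[0,0,0],"dr":[0,0,0.15]}]' | grep -E 'gap'
python3 - <<'E'
from fit import *
s=env.observe();print(s['q'][5].round(3),np.round(s['torque'],3))
E
done
```

```text
finger_gap: 0.0112
-0.313 [ 0.309 -0.327  0.096]
finger_gap: 0.0114
-0.163 [ 0.262 -0.335  0.19 ]
finger_gap: 0.0111
-0.017 [-1.00e-03 -2.25e-01  1.99e+00]
finger_gap: 0.0116
0.131 [-0.209  1.018  2.695]
```

The stop was felt at 2–2.7 N·m. I'll release, rise, retreat and check.

```bash
python3 -m inch '[{"linear":[0,0,0],"dr":[0,0,0]},{"linear":[0,0,0],"dr":[0,0,0]},{"linear":[0,0,0],"dr":[0,0,0]},{"linear":[0,0,-3],"dr":[0,0,0]},{"linear":[0,0,-6],"dr":[0,0,0]},{"linear":[6,0,-8],"dr":[0,0,0]},{"linear":[12,0,-8],"dr":[0,0,0]},{"linear":[18,0,-8],"dr":[0,0,0]},{"linear":[22,0,-8],"dr":[0,0,0]},{"linear":[22,0,-8],"dr":[0,0,0]}]' 0
python3 - <<'E'
from fit import *
a=shot('side','s7');b=shot('top','t7')
r=lambda f,x0,y0,x1,y1,k: cv2.resize(f[y0:y1,x0:x1],None,fx=k,fy=k,interpolation=cv2.INTER_CUBIC)
im=np.zeros((600,800,3),'uint8')
im[:220,:800]=r(b['frame'][:,:,::-1],190,115,390,170,4)
im[220:440,:400]=r(a['frame'][:,:,::-1],268,145,368,200,4)
im[220:440,400:640]=r(b['frame'][:,:,::-1],90,175,150,230,4)
im[220:440,640:]=r(b['frame'][:,:,::-1],405,175,445,230,4)
im[440:600,:640]=0
im[440:600,:200]=r(a['frame'][:,:,::-1],230,145,280,185,4);im[440:600,200:400]=r(a['frame'][:,:,::-1],310,305,360,345,4)
cv2.imwrite('pics/c7.png',np.clip(im*1.6,0,255).astype('uint8'))
E
```

```text
clock: 17.98
eef_pos: [0.4674, 0.017, 0.402]
tool_rot: [0.001, 0.082, 0.997, 0.0]
wrist_force: [1.1, -0.3, 0.2]
finger_gap: 0.0429
finger_force: 0.0
```

View pics/c7.png

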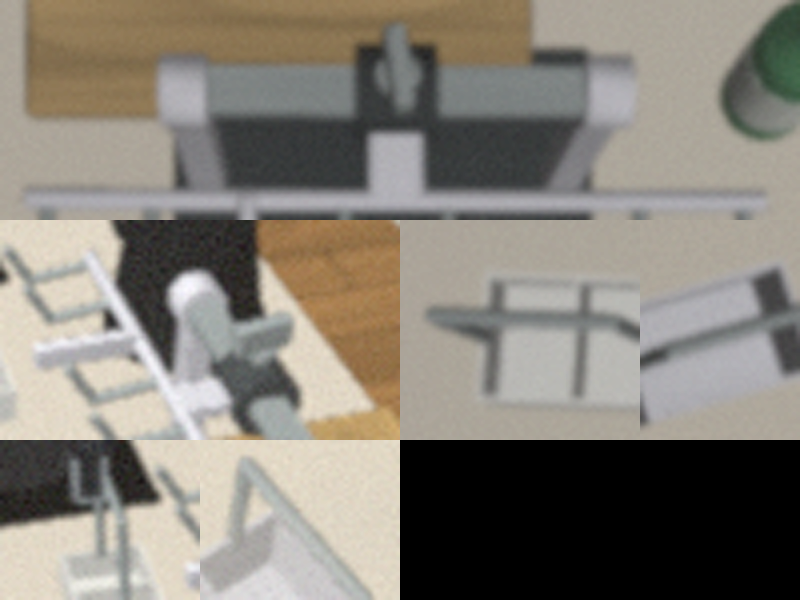

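Tight: the wing sits at about +0.1 rad, which fits 3.0. The rack is unchanged, and so are the tray (bar ends (97,199) and (143,200)) and the caddy. Next I'll work out the prong height and the tray grasp.

```bash
sed -i 's/^P=.*/P=np.array([.6871,-.0198,-.0149,.0064])/' fit.py && python3 - <<'E'
from fit import *
t=ld('t6');s=ld('s6')
for z in(-.01,0,.01): print(z,[proj(s,rk(L,.0064)).round(1) for L in([-.066,.188,z],[-.13,.188,z],[-.13,.188,z+.016])],'obs 289.2,157 | 275.5,160 | 269.7,152.5', [proj(s,rk(L,.0064)).round(1) for L in([-.066,.132,z],[-.13,.132,z])],'obs 294.2,165.7 | 281,169.2')
for i,y in enumerate((.16,0,-.16)): print('hook',i,rk([-.11,y,0],.0064).round(4))
print(env.observe()['q']); to([.5695,.380,.22],1.525-np.pi/2)
E
```

```text
-0.01 [array([289.7, 158.4]), array([270.2, 161.3]), array([270.2, 156.9])] obs 289.2,157 | 275.5,160 | 269.7,152.5 [array([295.2, 168.1]), array([275.1, 171.2])] obs 294.2,165.7 | 281,169.2
0 [array([289.8, 155.8]), array([270.2, 158.6]), array([270.2, 154.2])] obs 289.2,157 | 275.5,160 | 269.7,152.5 [array([295.4, 165.4]), array([275.1, 168.4])] obs 294.2,165.7 | 281,169.2
0.01 [array([289.9, 153. ]), array([270.2, 155.8]), array([270.2, 151.4])] obs 289.2,157 | 275.5,160 | 269.7,152.5 [array([295.5, 162.6]), array([275.1, 165.6])] obs 294.2,165.7 | 281,169.2
hook 0 [0.5795 0.1418 0.2657]
hook 1 [ 0.5771 -0.0182  0.2657]
hook 2 [ 0.5747 -0.1781  0.2657]
[3.54835693e-02 1.70192606e-01 3.17086990e-01 1.71522481e+00
 2.83953402e-04 2.00766460e-01]
lin [-3.77 37.45 18.16] dr [2.000e-03 1.000e-03 1.451e+00]
```

```bash
python3 -m inch '[{"linear":[0,5,0],"dr":[0,0,0.18]},{"linear":[0,11,0],"dr":[0,0,0.36]},{"linear":[0,17,0],"dr":[0,0,0.54]},{"linear":[-0.5,23,1],"dr":[0,0,0.72]},{"linear":[-1,29,4],"dr":[0,0,0.9]},{"linear":[-2,34,8],"dr":[0,0,1.08]},{"linear":[-3,37,12],"dr":[0,0,1.26]},{"linear":[-3.8,37.4,15],"dr":[0,0,1.45]},{"linear":[-3.8,37.4,18],"dr":[0,0,1.45]},{"linear":[-3.8,37.4,18],"dr":[0,0,1.45]},{"linear":[-3.8,37.4,18],"dr":[0,0,1.45]}]' -1
python3 - <<'E'
from fit import *
to([.5695,.380,.137],1.525-np.pi/2)
a=shot('top','t8');b=shot('wrist','w8')
cv2.imwrite('pics/c8.png',np.clip(b['frame'][:,:,::-1]*1.5,0,255).astype('uint8'))
E
```

```text
clock: 19.45
eef_pos: [0.5701, 0.3798, 0.2212]
tool_rot: [0.0, 0.723, 0.691, 0.001]
wrist_force: [0.3, 0.3, 0.7]
finger_gap: 0.0853
finger_force: 0.0
lin [ 0.01 -0.07  8.42] dr [ 0.001 -0.001  0.001]
```

View pics/c8.png

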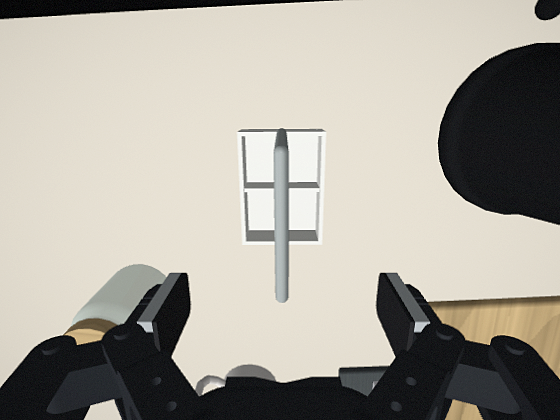

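The bar at (281,150)–(281,300) is centred and aligned with the jaws. I'll check the position along the bar from its ends.

```bash
python3 - <<'E'
from fit import *
b=ld('w8'); a,c=at_z(b,281,148,.14),at_z(b,281,299,.14);print(a,c,(a+c)/2)
E
```

```text
[0.57260732 0.43317266 0.14      ] [0.56736543 0.32072853 0.14      ] [0.56998637 0.37695059 0.14      ]
```

```bash
python3 -m inch '[{"linear":[0,0,3],"dr":[0,0,0]},{"linear":[0,0,5.5],"dr":[0,0,0]},{"linear":[0,0,8.4],"dr":[0,0,0]},{"linear":[0,0,8.4],"dr":[0,0,0]}]' -1
python3 -m inch '[{"linear":[0,0,0],"dr":[0,0,0]},{"linear":[0,0,0],"dr":[0,0,0]},{"linear":[0,0,0],"dr":[0,0,0]},{"linear":[0,0,0],"dr":[0,0,0]},{"linear":[0,0,0],"dr":[0,0,0]}]' 1 60
python3 - <<'E'
from fit import *
p,R=tool();s=env.observe();print(s['q'],s['wrist_force'])
for X in ([.44,.30,.38],[.44,.142,.33],[.5795,.1418,.33],[.5795,.1418,.275]): to(np.array(X)-[0,0,.005],-.0149)
E
```

```text
clock: 20.05
eef_pos: [0.5682, 0.3789, 0.1355]
tool_rot: [-0.0, 0.723, 0.691, -0.001]
wrist_force: [-0.6, -0.1, -0.4]
finger_gap: 0.0857
finger_force: 0.0
clock: 20.68
eef_pos: [0.5693, 0.3798, 0.1373]
tool_rot: [-0.0, 0.723, 0.691, 0.001]
wrist_force: [-0.2, 0.9, 3.0]
finger_gap: 0.0077
finger_force: 58.5
[5.88202992e-01 6.67265253e-01 3.88527015e-01 1.29060274e+00
 3.33323586e-04 2.20354216e+00] [-0.19891363  0.85552064  2.98686665]
lin [ -8.52 -12.54 -23.79] dr [ 0.001 -0.001 -0.03 ]
lin [-24.31 -11.84 -18.81] dr [ 0.001 -0.001 -0.03 ]
lin [-23.71   2.1  -18.8 ] dr [ 0.001 -0.001 -0.03 ]
lin [-23.72   2.09 -13.3 ] dr [ 0.001 -0.001 -0.03 ]
```

```bash
python3 -m inch '[{"linear":[0,0,-4],"dr":[0,0,0]},{"linear":[0,-1,-9],"dr":[0,0,0]},{"linear":[-1,-4,-14],"dr":[0,0,0]},{"linear":[-4,-8,-18],"dr":[0,0,-0.03]},{"linear":[-8,-12,-21],"dr":[0,0,-0.03]},{"linear":[-13,-12.5,-22],"dr":[0,0,-0.03]},{"linear":[-18,-12.2,-21],"dr":[0,0,-0.03]},{"linear":[-22,-12,-20],"dr":[0,0,-0.03]},{"linear":[-24,-11.8,-19],"dr":[0,0,-0.03]},{"linear":[-24,-11.8,-19],"dr":[0,0,-0.03]},{"linear":[-24,-11.8,-19],"dr":[0,0,-0.03]}]' 
python3 - <<'E'
from fit import *
for X in ([.5795,.144,.325],[.5795,.144,.272]): to(np.array(X)-[0,0,.005],-.0149)
print(env.observe()['q'])
shot('side','s9');a=ld('s9')['frame'][80:260,200:380,::-1]
b=shot('wrist','w9')['frame'][:,:,::-1]
cv2.imwrite('pics/c9.png',np.clip(np.hstack([cv2.resize(a,(420,420)),cv2.resize(b,(380,285)) if 0 else cv2.copyMakeBorder(cv2.resize(b,(380,285)),0,135,0,0,cv2.BORDER_CONSTANT)])*1.4,0,255).astype('uint8'))
E
```

```text
clock: 22.05
eef_pos: [0.4405, 0.1454, 0.3266]
tool_rot: [-0.0, 0.712, 0.702, 0.0]
wrist_force: [0.6, 0.4, -1.8]
finger_gap: 0.008
finger_force: 58.7
lin [ 0.06 13.9   0.66] dr [ 0.    -0.001  0.   ]
lin [ 0.05 13.9   5.96] dr [ 0.    -0.001  0.   ]
[3.18412774e-01 1.47308309e-01 9.83754567e-02 1.52150595e+00
 7.84254634e-04 1.90370997e+00]
```

View pics/c9.png

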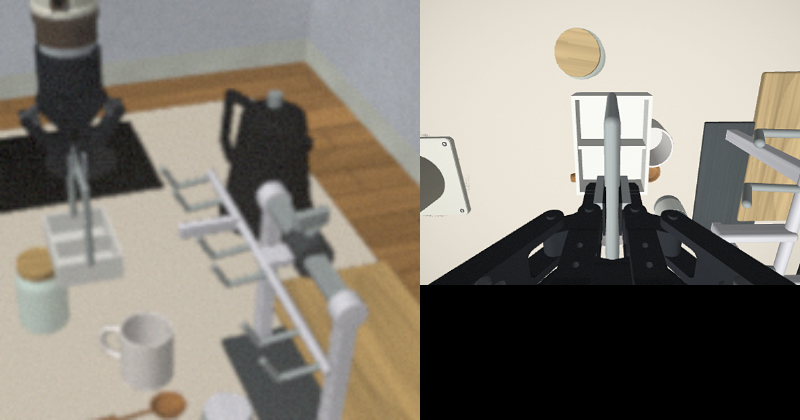

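The tray hangs level in the grip at bar height 0.33, with clear room ahead. I'll go in, then down.

```bash
python3 -m inch '[{"linear":[0.05,3,0.3],"dr":[0,0,0]},{"linear":[0.05,6,0.6],"dr":[0,0,0]},{"linear":[0.05,9,0.6],"dr":[0,0,0]},{"linear":[0.05,11.5,0.6],"dr":[0,0,0]},{"linear":[0.05,13.5,0.6],"dr":[0,0,0]},{"linear":[0.05,13.7,0.6],"dr":[0,0,0]},{"linear":[0.05,13.7,2],"dr":[0,0,0]},{"linear":[0.05,13.7,3.5],"dr":[0,0,0]},{"linear":[0.05,13.7,4.5],"dr":[0,0,0]},{"linear":[0.05,13.7,5.2],"dr":[0,0,0]},{"linear":[0.05,13.7,5.2],"dr":[0,0,0]}]' 
python3 - <<'E'
from fit import *
to(np.array([.5795,.144,.272])-[0,0,.005],-.0149)
E
python3 -m inch '[{"linear":[0,0,0.3],"dr":[0,0,0]},{"linear":[0,0,0.3],"dr":[0,0,0]},{"linear":[0,0,0.3],"dr":[0,0,0]}]'
```

```text
clock: 23.52
eef_pos: [0.577, 0.1436, 0.2742]
tool_rot: [-0.0, 0.712, 0.702, -0.0]
wrist_force: [0.0, -1.1, -1.6]
finger_gap: 0.0079
finger_force: 58.7
lin [0.04 0.25 0.72] dr [-0.001 -0.     0.001]
clock: 23.9
eef_pos: [0.5776, 0.1435, 0.2718]
tool_rot: [0.0, 0.712, 0.702, 0.0]
wrist_force: [0.1, -0.0, -2.1]
finger_gap: 0.0076
finger_force: 58.7
```

```bash
for i in 1 2 3; do python3 -m inch '[{"linear":[0,0,0.15],"dr":[0,0,0]},{"linear":[0,0,0.15],"dr":[0,0,0]}]' | grep -E 'pos|wrist'; done
```

```text
eef_pos: [0.5779, 0.1435, 0.2704]
wrist_force: [1.5, -0.7, -0.2]
eef_pos: [0.5784, 0.1435, 0.2692]
wrist_force: [3.3, -0.9, 1.5]
eef_pos: [0.5788, 0.1436, 0.2683]
wrist_force: [4.1, 0.3, 4.3]
```

```bash
python3 -m inch '[{"linear":[0,0.2,-0.2],"dr":[0,0,0]},{"linear":[0,0.2,-0.2],"dr":[0,0,0]}]' | grep -E 'pos|wrist'
python3 -m inch '[{"linear":[0,0,0],"dr":[0,0,0]},{"linear":[0,0,0],"dr":[0,0,0]},{"linear":[0,0,0],"dr":[0,0,0]},{"linear":[0,0,0],"dr":[0,0,0]}]' 0.2
python3 -m inch '[{"linear":[0,0,-2],"dr":[0,0,0]},{"linear":[0,0,-5],"dr":[0,0,0]},{"linear":[0,0,-9],"dr":[0,0,0]},{"linear":[0,-6,-11],"dr":[0,0,0]},{"linear":[0,-12,-11],"dr":[0,0,0]},{"linear":[6,-16,-11],"dr":[0,0,0]},{"linear":[6,-16,-11],"dr":[0,0,0]}]' 0.2
python3 - <<'E'
from fit import *
a=shot('side','s10');b=shot('top','t10')
r=lambda f,x0,y0,x1,y1,k: cv2.resize(f[y0:y1,x0:x1],None,fx=k,fy=k,interpolation=cv2.INTER_CUBIC)
im=np.zeros((600,800,3),'uint8')
im[:380]=r(b['frame'][:,:,::-1],190,125,390,220,4)
im[380:,:400]=r(a['frame'][:,:,::-1],260,145,360,200,4)
im[380:,400:]=r(b['frame'][:,:,::-1],385,175,485,230,4)
cv2.imwrite('pics/c10.png',np.clip(im*1.6,0,255).astype('uint8'))
E
```

```text
eef_pos: [0.5789, 0.1435, 0.2684]
wrist_force: [1.7, -0.4, 0.6]
clock: 25.4
eef_pos: [0.5792, 0.1435, 0.2689]
tool_rot: [-0.0, 0.712, 0.702, -0.0]
wrist_force: [-0.6, 0.2, -0.9]
finger_gap: 0.0342
finger_force: 0.0
clock: 26.28
eef_pos: [0.4181, 0.2075, 0.3799]
tool_rot: [-0.0, 0.711, 0.703, 0.001]
wrist_force: [0.6, -0.7, -0.2]
finger_gap: 0.0342
finger_force: 0.0
```

View pics/c10.png

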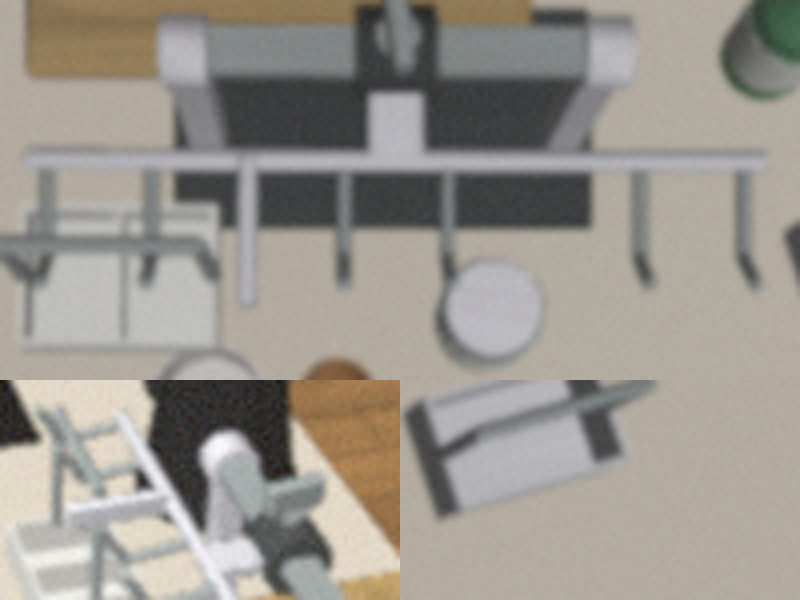

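The tray's bar spans both left prongs, centred at about (100,243), and the crossbar has not moved. The caddy was knocked about 40 mm. I'll track it by template matching in both cameras.

```bash
python3 - <<'E'
from fit import *
def match(a,b,x0,y0,x1,y1,m=45):
    A=ld(a)['frame'];B=ld(b)['frame'];T=A[y0:y1,x0:x1];X0,Y0=max(0,x0-m),max(0,y0-m)
    best=(-1,)
    for ang in np.arange(-12,13,2):
        h,w=T.shape[:2];M=cv2.getRotationMatrix2D((w/2,h/2),float(ang),1)
        Tr=cv2.warpAffine(T,M,(w,h),borderMode=cv2.BORDER_REPLICATE)
        r=cv2.matchTemplate(B[Y0:y1+m,X0:x1+m],Tr,cv2.TM_CCOEFF_NORMED);_,v,_,l=cv2.minMaxLoc(r)
        if v>best[0]: best=(v,ang,l[0]+X0-x0,l[1]+Y0-y0)
    return best
mt=match('t7','t10',390,182,460,228);ms=match('s7','s10',303,305,360,382);print(mt,ms)
t=ld('t10');s=ld('s10')
for c,a,b,m in((t,(412,208),(456.25,195),mt),(s,(321.75,311.25),(351.25,343.75),ms)):
    d=np.array(m[2:]);e=at_z(c,*(np.array(a)+d),.14);g=at_z(c,*(np.array(b)+d),.14);print((e+g)/2,np.arctan2(*(e-g)[[1,0]])%np.pi)
e=at_z(t,403.75,188.75,.14);print(e)
E
```

```text
(0.9623749852180481, np.int64(0), -7, -19) (0.860968828201294, np.int64(0), 15, -11)
[ 0.60776938 -0.35366415  0.14      ] 1.8539291326842668
[ 0.60822654 -0.35044753  0.14      ] 1.8403988816114767
[ 0.59291037 -0.29750612  0.14      ]
```

```bash
python3 - <<'E'
from fit import *
t=ld('t10');s=ld('s10')
print('bottle',at_z(t,383,142,0),tri((t,400,117),(s,393,260)),'toaster',at_z(t,425,130,.0),at_z(t,440,135,.18),at_z(s,418,298,.18),at_z(s,404,332,0))
print(env.observe()['q'])
to([.608,-.352,.38],.28);to([.608,-.352,.22],.28)
E
```

```text
bottle [ 0.74190096 -0.28276651  0.        ] [ 0.74794807 -0.27539814  0.21197052] toaster [ 0.77424829 -0.39683312  0.        ] [ 0.71360444 -0.37545927  0.18      ] [ 0.76465231 -0.37591954  0.18      ] [ 0.78276103 -0.35831968  0.        ]
[4.57310909e-01 1.59270165e-01 2.47867934e-01 1.65812875e+00
 2.96495576e-05 2.04008999e+00]
lin [-55.63  19.49  -0.07] dr [ 0.001 -0.    -0.292]
lin [-55.64  19.47  15.93] dr [ 0.001 -0.    -0.292]
```

```bash
python3 -m inch '[{"linear":[-5,1.5,0],"dr":[0,0,0]},{"linear":[-10.5,3,0],"dr":[0,0,-0.05]},{"linear":[-16,4.5,0],"dr":[0,0,-0.1]},{"linear":[-21.5,6,0],"dr":[0,0,-0.15]},{"linear":[-27,8,0],"dr":[0,0,-0.2]},{"linear":[-32.5,10,0],"dr":[0,0,-0.25]},{"linear":[-38,12,0],"dr":[0,0,-0.29]},{"linear":[-43.5,14.5,0],"dr":[0,0,-0.29]},{"linear":[-49,17,0],"dr":[0,0,-0.29]},{"linear":[-54,19,2],"dr":[0,0,-0.29]},{"linear":[-55.6,19.5,5],"dr":[0,0,-0.29]},{"linear":[-55.6,19.5,8],"dr":[0,0,-0.29]}]' 0
python3 -m inch '[{"linear":[0,0,4],"dr":[0,0,0]},{"linear":[0,0,8],"dr":[0,0,0]},{"linear":[0,0,8],"dr":[0,0,0]},{"linear":[0,0,8],"dr":[0,0,0]}]' -1
python3 - <<'E'
from fit import *
to([.608,-.352,.137],.28)
b=shot('wrist','w11')
cv2.imwrite('pics/c11.png',np.clip(b['frame'][:,:,::-1]*1.5,0,255).astype('uint8'))
E
```

```text
clock: 27.88
eef_pos: [0.6068, -0.3575, 0.2944]
tool_rot: [-0.001, 0.605, 0.796, -0.0]
wrist_force: [0.1, -0.1, 1.0]
finger_gap: 0.0427
finger_force: 0.0
clock: 28.38
eef_pos: [0.6075, -0.3544, 0.2202]
tool_rot: [0.001, 0.604, 0.797, 0.0]
wrist_force: [-0.1, 0.2, 0.5]
finger_gap: 0.0852
finger_force: 0.0
lin [0.23 0.1  8.32] dr [ 0.001  0.001 -0.006]
```

View pics/c11.png

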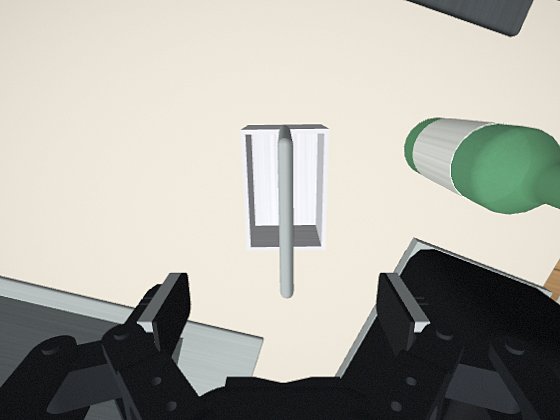

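The bar at (286,137)–(287,297) is centred and aligned between the jaws.

```bash
python3 - <<'E'
from fit import *
b=ld('w11'); a,c=at_z(b,286,134,.14),at_z(b,287,296,.14);print((a+c)/2,np.linalg.norm(a-c))
E
python3 -m inch '[{"linear":[0.2,0.1,3],"dr":[0,0,0]},{"linear":[0.2,0.1,5.5],"dr":[0,0,0]},{"linear":[0.2,0.1,8.3],"dr":[0,0,0]},{"linear":[0.2,0.1,8.3],"dr":[0,0,0]}]' -1
python3 -m inch '[{"linear":[0,0,0],"dr":[0,0,0]},{"linear":[0,0,0],"dr":[0,0,0]},{"linear":[0,0,0],"dr":[0,0,0]},{"linear":[0,0,0],"dr":[0,0,0]},{"linear":[0,0,0],"dr":[0,0,0]}]' 1 60
python3 - <<'E'
from fit import *
p,R=tool();print('y axis',R.apply([0,1,0]))
for X in ([.44,-.30,.38],[.44,-.178,.332],): to(np.array(X)-[0,0,.005],-.0149)
E
```

```text
[ 0.61026685 -0.35077937  0.14      ] 0.11784575592426105
clock: 28.92
eef_pos: [0.6074, -0.3507, 0.1355]
tool_rot: [-0.001, 0.603, 0.797, 0.0]
wrist_force: [-0.2, 0.3, -0.7]
finger_gap: 0.0851
finger_force: 0.0
clock: 29.55
eef_pos: [0.6081, -0.3509, 0.1365]
tool_rot: [0.001, 0.603, 0.798, 0.0]
wrist_force: [0.8, 0.3, 1.9]
finger_gap: 0.0077
finger_force: 58.4
y axis [0.96228802 0.27202925 0.00136398]
lin [  9.45 -14.76 -23.88] dr [0.001 0.    0.29 ]
lin [ 21.2  -11.45 -19.08] dr [0.001 0.    0.29 ]
```

```bash
python3 -m inch '[{"linear":[0,0,-4],"dr":[0,0,0]},{"linear":[1,-3,-9],"dr":[0,0,0]},{"linear":[3,-6,-14],"dr":[0,0,0.05]},{"linear":[6,-10,-18],"dr":[0,0,0.1]},{"linear":[9.5,-14.5,-20],"dr":[0,0,0.15]},{"linear":[13,-14,-20],"dr":[0,0,0.2]},{"linear":[17,-13,-20],"dr":[0,0,0.25]},{"linear":[20,-12,-19.1],"dr":[0,0,0.29]},{"linear":[21.2,-11.5,-19.1],"dr":[0,0,0.29]},{"linear":[21.2,-11.5,-19.1],"dr":[0,0,0.29]},{"linear":[21.2,-11.5,-19.1],"dr":[0,0,0.29]}]'
python3 - <<'E'
from fit import *
for X in ([.5747,-.178,.325],[.5747,-.178,.278]): to(np.array(X)-[0,0,.005],-.0149)
b=shot('wrist','w12');s=shot('side','s12')
d=env.observe()['eef_pos']
def bar(c,roi):  # bar-end sanity: predicted pixel of bar ends if held centred
    return [proj(c,np.array(d)+[0,dy,.005]).round(0) for dy in(.053,-.053)]
print(bar(b,0),bar(s,0))
E
```

```text
clock: 30.92
eef_pos: [0.4395, -0.1789, 0.3269]
tool_rot: [0.0, 0.712, 0.702, 0.0]
wrist_force: [0.6, 0.5, -1.5]
finger_gap: 0.0079
finger_force: 58.7
lin [ 0.29 13.51  0.7 ] dr [ 0.  0. -0.]
lin [ 0.29 13.51  5.4 ] dr [ 0.  0. -0.]
[array([278., 178.]), array([282., 388.])] [array([256., 209.]), array([268., 239.])]
```

```bash
python3 -m inch '[{"linear":[0.1,3,0.3],"dr":[0,0,0]},{"linear":[0.2,6,0.6],"dr":[0,0,0]},{"linear":[0.25,9,0.6],"dr":[0,0,0]},{"linear":[0.3,11.5,0.6],"dr":[0,0,0]},{"linear":[0.3,13.5,0.6],"dr":[0,0,0]},{"linear":[0.3,13.7,0.6],"dr":[0,0,0]},{"linear":[0.3,13.7,2],"dr":[0,0,0]},{"linear":[0.3,13.7,3.5],"dr":[0,0,0]},{"linear":[0.3,13.7,4.5],"dr":[0,0,0]},{"linear":[0.3,13.7,5.3],"dr":[0,0,0]},{"linear":[0.3,13.7,5.3],"dr":[0,0,0]}]'
python3 -m inch '[{"linear":[0,0,0.15],"dr":[0,0,0]},{"linear":[0,0,0.15],"dr":[0,0,0]},{"linear":[0,0,0.15],"dr":[0,0,0]}]' | grep -E 'pos|wrist'
python3 -m inch '[{"linear":[0,0,0.15],"dr":[0,0,0]},{"linear":[0,0,0.15],"dr":[0,0,0]}]' | grep -E 'pos|wrist'
```

```text
clock: 32.4
eef_pos: [0.5758, -0.1771, 0.2734]
tool_rot: [-0.001, 0.712, 0.702, -0.0]
wrist_force: [-0.3, -0.1, -1.7]
finger_gap: 0.0076
finger_force: 58.7
eef_pos: [0.5765, -0.177, 0.2728]
wrist_force: [-0.5, 0.8, -0.9]
eef_pos: [0.5762, -0.177, 0.2707]
wrist_force: [0.4, 0.0, -0.9]
```

```bash
for i in 1 2; do python3 -m inch '[{"linear":[0,0,0.12],"dr":[0,0,0]},{"linear":[0,0,0.12],"dr":[0,0,0]}]' | grep -E 'pos|wrist'; done
python3 -m inch '[{"linear":[0,0,0],"dr":[0,0,0]},{"linear":[0,0,0],"dr":[0,0,0]},{"linear":[0,0,0],"dr":[0,0,0]},{"linear":[0,0,0],"dr":[0,0,0]}]' 0.2
python3 -m inch '[{"linear":[0,0,-2],"dr":[0,0,0]},{"linear":[0,0,-5],"dr":[0,0,0]},{"linear":[0,0,-9],"dr":[0,0,0]},{"linear":[0,-6,-11],"dr":[0,0,0]},{"linear":[0,-12,-11],"dr":[0,0,0]},{"linear":[0,-18,-11],"dr":[0,0,0]},{"linear":[0,-18,-11],"dr":[0,0,0]},{"linear":[0,-18,-11],"dr":[0,0,0]}]' 0.2
python3 - <<'E'
from fit import *
s=shot('side','s13');t=shot('top','t13')
# compare crossbar/rack patches with the th~0 pictures, and baskets: bar expected positions
def m(a,b,x0,y0,x1,y1,k=12):
    T=ld(a)['frame'][y0:y1,x0:x1];r=cv2.matchTemplate(ld(b)['frame'][y0-k:y1+k,x0-k:x1+k],T,cv2.TM_CCOEFF_NORMED);_,v,_,l=cv2.minMaxLoc(r);return round(v,3),l[0]-k,l[1]-k
print('rack top',m('t6','t13',255,158,300,172),'tab',m('s6','s13',274,165,296,185),'wing',m('t7','t13',278,118,302,142),'near end',m('s6','s13',325,215,342,245))
print('tray',m('t10','t13',192,170,250,215),m('s10','s13',258,160,280,200))
print('caddy drawn: bar ends expect',[proj(t,[.5747,-.178+d,.272]).round(1) for d in(.053,-.053)])
r=lambda f,x0,y0,x1,y1,k: f[y0:y1,x0:x1]
# bar trace: darkest-difference vs t10 in region
D=np.abs(t['frame'].astype(int)-ld('t10')['frame']).sum(2)
ys,xs=np.where(D[140:240,315:420]>60);print('changed bbox',xs.min()+315,xs.max()+315,ys.min()+140,ys.max()+140)
np.set_printoptions(linewidth=250); g=cv2.cvtColor(t['frame'],cv2.COLOR_RGB2GRAY)
print(g[178:212:1,335:405:3])
E
```

```text
eef_pos: [0.5762, -0.177, 0.2695]
wrist_force: [0.6, 0.5, -1.9]
eef_pos: [0.5764, -0.1771, 0.2685]
wrist_force: [0.7, -0.7, -0.9]
clock: 34.02
eef_pos: [0.5763, -0.177, 0.2686]
tool_rot: [0.0, 0.712, 0.702, 0.0]
wrist_force: [0.4, -0.6, -0.7]
finger_gap: 0.0346
finger_force: 0.0
clock: 35.02
eef_pos: [0.3967, -0.1746, 0.3792]
tool_rot: [0.001, 0.712, 0.702, 0.001]
wrist_force: [1.5, -0.3, -0.0]
finger_gap: 0.0342
finger_force: 0.0
rack top (0.999, 0, 0) tab (0.739, 0, 0) wing (0.996, 0, 0) near end (0.992, 0, 0)
tray (0.997, 0, 0) (0.28, -12, 12)
caddy drawn: bar ends expect [array([339. , 188.4]), array([388.8, 188.1])]
changed bbox 329 419 175 239
[[ 93  89  89  91  81  81  87  91  90  91  91  92  90  71  83  96 109 110 108 111 108 109 109 110]
 [ 86  82  85  84  76  82  83  86  85  85  87  86  86  70  78  89 110 110 108 109 110 108 111 110]
 [ 89  87  84  84  78  80  85  85  86  87  89  88  86  68  72  88 110 110 110 110 110 109 111 111]
 [ 95  93  94  95  84  82  93  94  94  95  96  95  96  71  71  87 110 109 110 108 109 109 110 109]
 [104 103 102 103  90  79 100 103 103 102 104 
[... 2224 characters left out ...]
0 109]
 [115 113 115 115 114 114 116 116 116 116 117 116 117 113  54  80 110 109 109 109 110 111 110 109]
 [113 113 114 114 112 113 115 116 114 114 116 115 114 112  71  87 111 108 111 110 107 109 110 109]
 [110 112 109 111 111 111 112 113 112 114 112 111 112 111  95 100 110 110 109 110 109 110 108 109]
 [100 100  99  99 101 102 103 103 103 104 105 105 105 106 100 103 110 109 110 111 108 110 110 109]
 [ 90  90  87  89  89  92  92  92  92  94  91  93  93  94  93 102 110 108 110 110 110 110 109 110]
 [ 86  85  87  85  86  88  87  89  89  88  90  89  88  88  92 103 110 110 110 109 110 109 110 110]
 [ 94  94  93  95  95  94  94  94  94  95  94  95  94  93  99 108 109 108 106 109 107 111 109 111]]
```

The caddy's bar lies at row 186, columns 336–389, across both right prongs. The rack, tray and wing have not moved, and the arm is clear. I'll hand in.

```bash
python3 -c "
from cell import env
print(env.finish_job())"
```

```text
the job is handed in; nothing more can be done
None
```

The job is handed in, with no verdict returned: by my last pictures the rack is level, the wing screw was turned to its stop, the tray hangs on the left hook and the caddy on the right, and no pail was there.

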